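# Level a rocking kitchen scale and load its pan

### The arm

A 7-joint arm with a two-finger parallel gripper is mounted at the origin on a cart in front of the work surface, level with it; the furniture and walls round the work are solid. World frame = base frame: x ahead of the robot, y to its left, z up, the work surface at z = 0. Lengths are in m, angles in rad, forces in N, time in s.
With the tool pointing down it reaches from about 0.4 to 0.85 m from the base axis. Payload 10.4 kg.
Tool frame: the origin (TCP) lies on the centre line of the jaws, within the pads' length; the fingertips stand 11 mm ahead of it and the grasp point (between the pads) lies 8 mm behind it (tip_reach is the distance from the TCP to the fingertips, in m); z points along the fingers, y is the line along which they close (so a half turn about z gives the same grasp; the last joint's range is limited). The gripper opens to 85 mm and grips with 20 to 120 N. Pads are 22 mm wide; open, the fingers measure 114 mm over their backs; the gripper's body (76 mm by 85 mm) begins 54 mm behind the grasp point. The pads swing forward as they close: fully open they stand 13 mm farther back than shut.
Start: joints at [1.195, 0.332, -0.065, 1.46, 0.022, 1.35, -0.088], TCP at [0.216, -0.587, 0.242] pointing down, gripper open.
Joint ranges: [-2.6, 2.6], [-0.5, 2.12], [-1.47, 1.34], [0.16, 2.42], [-1.27, 4.41], [0.06, 2.06], [-2.6, 2.6]. Speed limits (rad/s): [2.22, 2.22, 2.79, 2.79, 3.14, 3.14, 3.14].

### API

Orientations are given as a unit quaternion [x, y, z, w].
In Python, from workcell import get_obs, camera, hand_in, tip_reach gives the robot as it stands. The module is installed in compiled form; this text tells all that it offers.
- The arm moves only by the tool move_arm, never from a script. Its argument "plan" is a list of rows, each an object with "delta_pos": the shift along the tool's x, y, z in shares of 0.8 m (1.0 is 0.8 m), a list of three; "turn": the turn, a rotation vector about the tool's x, y, z in fractions of the full range, 1 being 2 pi rad, a list of three; "fingers": the closure, from 0 (fully open) to 1 (shut). A call has 1 to 12 rows; each row is the pose to reach, as a shift and turn from the pose commanded when the call began, along the tool's axes at that moment; what a row does not reach only later rows make up. A row lasts 1/8 s, in which the tool goes at most 62.5 mm and 10.7 degrees, less where a joint would pass 70% of its speed; a pose out of reach is approached as far as the arm can. No shift or turn number may pass 1 either way. A call with a gripper value outside its range is refused whole. The fingers move at their own pace and stop on an object; "force" is the grip in N (left out, the last holds). Time passes only in rows, so rows that repeat a pose let the fingers close. It gives the time, the measured TCP pose, the force, the opening and the grip force at its end, in the units of the state.
- get_obs(): the state, without advancing time (a new reading comes with each control period).
- camera(name): name is "scene" or "top" or "wrist"; returns a dict with "color" (384x512x3 uint8, red, green, blue), "range_z" (384x512 float32, m along the optical axis (not along the pixel's ray), 0 where there is no reading), "fx", "fy", "cx", "cy" (pixels), "R" (3x3) and "t" (3): a world point X has camera coordinates R X + t; the wrist camera has in their place "tool_from_camera" (4x4, takes a point from camera to tool coordinates, whose origin is the TCP and whose axes are the flange's). Camera axes: x right, y down, z forward; pixel columns grow to the right and rows downward; lengths in m; the calibration is good to about 2 mm. The wrist camera is an equidistant fisheye: a pixel r from the principal point sees the ray r / f radians off the axis. A picture is of the moment at which its call begins: read the wrist's pose just before it.
- hand_in(): hands the job in; it is judged then, once.
The state is a dict: "clock": time; "joint_pos": joint angles; "joint_velocities": joint speeds; "tau": joint torques, N m; "position": TCP position; "ee_rot": TCP orientation; "ft_force": force on the tool from outside, world axes, zero at the start; "torque": the same for the moment, N m; "grip_width": opening from 0.0 (shut) to 1.0 (fully open); "grasp_force": force on a finger pad.
Only numpy, scipy, OpenCV 4.12 (cv2) and the standard library are available. Lean on these libraries where they do the work, as an engineer would, in place of code of your own. Each camera call takes 0.05 s, during which the arm holds its last target. There are 200 camera calls.

### The job

The kitchen scale rocks because its two front feet are screwed to different heights. Turn the black levelling knobs at its front corners, as far as each needs it, until it stands firm and level on all four feet, and stand the white tea carton upright in the middle of its pan, ready to be weighed. Leave the scale where it is and do not disturb the jar, the tin and the pepper mill round it.

Things in the scene. Friction and masses are not known exactly. Their poses are not given: they have to be found in the camera images.
- scale: low kitchen scale on four feet, loose, 2.6 kg. White housing 235 (x) by 220 mm (y), top 44 mm high; grey display panel along its front (-x) edge, up to 51 mm. From each front corner an ear (24 to 38 mm high) sticks out sideways with a levelling screw and black knob. Origin: centre, level with the undersides of the fixed rear feet; x to its back, y to its left, z up. Leans up to 0.04 rad at first
- pan_centre (a point): middle of the upper face of the floor of the square steel pan on the scale (196 mm in x, 206 mm in y, rim 7 mm above its floor); 14 mm behind and 56 mm above the scale's origin; axes as the scale's
- knob_left (a joint): turn of the left (+y) knob, rad; positive = clockwise from above: screws the foot down out of the ear and raises that corner. Coarse thread, 10 mm a turn (1.59 mm per rad). At 0 the foot reaches as low as the fixed rear feet; stops at -4.4 and 4.4. Stays where left, takes 0.06 to 0.1 N m. Starts too short (-3.2 to -2)
- knob_right (a joint): the same for the right knob (-y side). Starts anywhere from -0.8 (rather short) to 2.6 (too long), so it may be nearly right already
- grip_left (a point): middle of the left knob, 85 mm before and 135 mm left of the scale's origin: ribbed black upright cylinder 46 mm in diameter, 26 mm high, on a bare spindle. 87 mm above the origin's level at joint 0, 1.59 mm lower per rad. Fingers may straddle it in any direction that the neighbours leave free: housing, panel and pan are lower than the knob's underside, by 5 mm or more
- grip_right (a point): the same for the right knob, 135 mm right of the scale's origin
- pad_left (a point): centre of the underside of the left front foot, a round rubber pad 33 mm in diameter straight below the knob, which does not turn with it. z is its height over the worktop: 0 when it bears
- pad_right (a point): the same for the right front foot
- rear_foot_left (a point): centre of the underside of the fixed left rear foot (28 mm in diameter), 80 mm behind and 85 mm to the left of the scale's origin
- rear_foot_right (a point): the same for the fixed right rear foot
- tea_carton: white card box, 52 mm (x) by 71 mm (y) by 135 mm high, about 0.16 kg, standing upright to the left or right of the scale; origin in the centre of its underside
- jam_jar: jam jar with a pale lid, 69 mm in diameter, 99 mm high, standing close to one of the knobs; origin in the centre of its underside. Bystander
- tin_tomato: food tin, 75 mm in diameter, 110 mm high, standing close to the other knob; origin in the centre of its underside. Bystander
- pepper_mill: wooden pepper mill, 58 mm in diameter, 150 mm high, standing on the other side of the scale from the carton; origin in the centre of its underside. Bystander

How it is judged:
By the outcome, as a careful person would: the job done as asked, in the order asked, and still so for the second after the job is handed in, with the robot touching nothing.
It also fails if it takes over 70 s, if anything falls off the work surface, if the arm or the gripper's body presses on something with over 40 N, if the wrist force passes 120 N, or if a joint passes its speed limit or range.

## Working session

There is one attempt and no reset: what is moved stays moved. The work goes in short steps, Python scripts to look and compute and a tool call to move; the robot and the scene stay as the last step left them, time stands still between calls to the robot, and variables do not carry over. Pictures are saved under pics/ and viewed, at most 10 in all, crops included, and the job is handed in when it is done.

Besides the shell and the picture viewer there is one more tool, called by a JSON object that holds its "fn" and its "kwargs". move_arm: Moves the arm, as the interface text tells. Its arguments: {"type":"object","properties":{"plan":{"type":"array","items":{"type":"object","properties":{"delta_pos":{"type":"array","items":{"type":"number"}},"turn":{"type":"array","items":{"type":"number"}},"fingers":{"type":"number"}}}},"force":{"type":"number"}},"required":["plan"]}

```bash
mkdir -p pics; cat > h.py <<'E'
import numpy as np, cv2
from workcell import get_obs, camera, hand_in, tip_reach
from scipy.spatial.transform import Rotation as Ro
def snap(name, fn):
    o=get_obs(); c=camera(name); np.savez('pics/'+fn+'.npz',**c,pos=o['position'],q=o['ee_rot'])
    cv2.imwrite('pics/'+fn+'.png',c['color'][:,:,::-1]); return c
def cloud(c):
    z=c['range_z']; v,u=np.indices(z.shape)
    p=np.stack([(u-c['cx'])/c['fx']*z,(v-c['cy'])/c['fy']*z,z],-1)
    P=(p-c['t'])@c['R']; P[z==0]=np.nan; return P
E
python3 - <<'E'
from h import *
o=get_obs(); print(o, tip_reach)
a=snap('scene','s0'); b=snap('top','t0')
for c in(a,b): print(c['fx'],c['fy'],c['cx'],c['cy'],c['R'].round(3).tolist(),c['t'].round(3), -c['R'].T@c['t'])
im=np.hstack([a['color'],b['color']])[:,:,::-1]
cv2.imwrite('pics/v0.png',cv2.resize(np.vstack([a['color'],b['color']])[:,:,::-1],(400,600)))
E
```

```text
{'clock': 0.0, 'joint_pos': array([ 1.19542093,  0.33289488, -0.06472672,  1.46096401,  0.02162046,
        1.34990089, -0.08852695]), 'joint_velocities': array([-0.00073476,  0.00115323, -0.00048593,  0.00090931, -0.00095394,
        0.0006886 ,  0.00113657]), 'tau': array([-3.66162949e-04, -6.25449371e+01,  4.87518171e-02, -3.91598010e+01,
        1.61294936e-02,  1.00941470e-02, -2.89423065e-05]), 'position': array([ 0.21581525, -0.58616144,  0.2414908 ]), 'ee_rot': array([ 9.84481585e-01,  1.75486375e-01, -1.68205431e-04, -7.15794380e-04]), 'ft_force': array([-0.8524908 ,  0.2899575 , -0.05880018]), 'torque': array([0.04342482, 0.00095843, 0.06801801]), 'grasp_force': 0.0, 'grip_width': 0.9974211030071003} 0.011
451.71044727409463 451.71044727409463 260.6216137216135 196.8431654404759 [[0.979, 0.205, -0.018], [0.127, -0.667, -0.734], [-0.163, 0.716, -0.678]] [-0.521  0.005  1.287] [ 0.71817145 -0.81210392  0.86744885]
497.4545496981708 497.4545496981708 246.45536635622008 193.09672624598272 [[0.022, -1.0, 0.02], [-0.98, -0.025, -0.197], [0.197, -0.015, -0.98]] [0.012 0.502 1.037] [0.28786909 0.04086001 1.11489531]
```

View pics/t0.png

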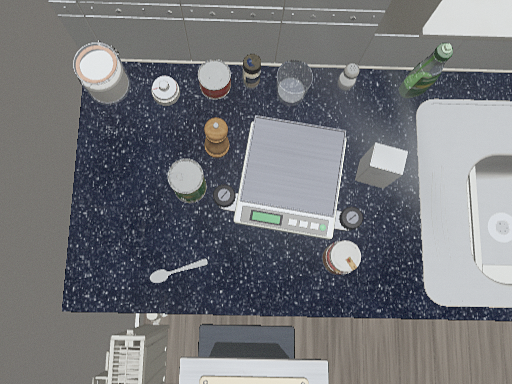

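View pics/s0.png

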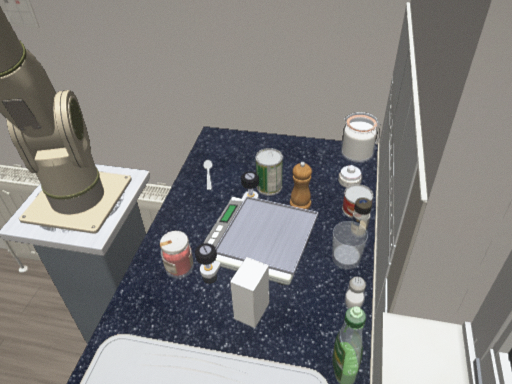

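The top view shows the scale centred near (292,177), with its left knob at (225,196) beside the tin (187,180) and its right knob at (352,217) beside the jar (343,257). The carton is at (383,165) and the mill at (216,137). The scene view has the knobs at (250,181) and (207,255), and the carton at (252,290).

```bash
python3 - <<'E'
from h import *
a=dict(np.load('pics/s0.npz'));b=dict(np.load('pics/t0.npz'))
A=cloud(a);B=cloud(b)
def show(n,C,u,v,r=2): print(n,np.nanmedian(C[v-r:v+r+1,u-r:u+r+1].reshape(-1,3),0).round(4))
for n,u,v in [('knobL',225,196),('knobR',352,217),('tin',186,173),('jar',343,252),('mill',215,125),('carton',390,157),('pan',292,170),('table',120,230)]: show(n,B,u,v)
for n,u,v in [('knobL',250,178),('knobR',206,251),('tin',269,157),('carton',255,270),('pan',265,235),('table',300,340)]: show('s '+n,A,u,v)
# clusters by height in merged cloud
P=np.vstack([A.reshape(-1,3),B.reshape(-1,3)]);src=np.r_[np.zeros(A.size//3),np.ones(B.size//3)]
def box(n,x,y,z0,z1,rad):
    for s in(0,1):
        m=(src==s)&(np.hypot(P[:,0]-x,P[:,1]-y)<rad)&(P[:,2]>z0)&(P[:,2]<z1); q=P[m]
        if len(q)>5:
            (cx,cy),r=cv2.minEnclosingCircle(q[:,:2].astype(np.float32)); print(n,s,len(q),'circ',round(cx,4),round(cy,4),round(r,4),'z med',np.median(q[:,2]).round(4),np.percentile(q[:,2],[5,95]).round(4))
def c(u,v): return np.nanmedian(B[v-2:v+3,u-2:u+3].reshape(-1,3),0)
for n,u,v,z0,z1,r in [('knobL',225,196,.075,.115,.04),('knobR',352,217,.075,.115,.04),('tin',186,173,.1,.12,.06),('jar',343,252,.09,.11,.06),('mill',215,125,.08,.16,.05),('carton',390,157,.125,.145,.07)]:
    p=c(u,v); box(n,p[0],p[1],z0,z1,r)
for s,C in((0,A),(1,B)):
    # pan plane
    p=c(292,170); q=C.reshape(-1,3); m=(np.abs(q[:,:2]-p[:2])<.06).all(1)&(np.abs(q[:,2]-p[2])<.02); q=q[m]
    k=np.linalg.lstsq(np.c_[q[:,:2]-p[:2],np.ones(len(q))],q[:,2],rcond=None)[0]; print('plane',k.round(4),p)
    q=C.reshape(-1,3); m=np.abs(q[:,2])<.015; q=q[m]
    print('table',np.linalg.lstsq(np.c_[q[:,:2]-p[:2],np.ones(len(q))],q[:,2],rcond=None)[0].round(4))
q=B.reshape(-1,3); m=(q[:,2]>.125)&(q[:,2]<.145)&(np.hypot(*(q[:,:2]-c(390,157)[:2]).T)<.07)
print('carton',cv2.minAreaRect((q[m][:,:2]*1000).astype(np.float32)))
im=cv2.resize(b['color'][110:280,170:410,::-1],(800,567),interpolation=cv2.INTER_CUBIC); cv2.imwrite('pics/t0c.png',im)
E
```

```text
knobL [0.4845 0.0695 0.1005]
knobR [ 0.4471 -0.1946  0.101 ]
tin [0.5303 0.152  0.1056]
jar [ 0.3744 -0.1752  0.097 ]
mill [0.6212 0.0928 0.1482]
carton [ 0.5685 -0.2679  0.1336]
pan [ 0.5556 -0.0747  0.0567]
table [ 0.4206  0.3047 -0.0009]
s knobL [0.4919 0.0629 0.1011]
s knobR [ 0.4518 -0.199   0.1015]
s tin [0.5251 0.1542 0.1066]
s carton [ 0.5767 -0.2567  0.1363]
s pan [ 0.562  -0.0863  0.0571]
s table [ 0.6826 -0.3151  0.0007]
knobL 0 268 circ 0.4896 0.0714 0.0251 z med 0.099 [0.0801 0.1031]
knobL 1 414 circ 0.487 0.0723 0.0242 z med 0.0995 [0.0883 0.1032]
knobR 0 389 circ 0.4477 -0.1953 0.0247 z med 0.0996 [0.0803 0.1026]
knobR 1 435 circ 0.4461 -0.1941 0.0239 z med 0.0993 [0.0859 0.1032]
tin 0 428 circ 0.5249 0.1531 0.0394 z med 0.1074 [0.1031 0.111 ]
tin 1 1002 circ 0.5231 0.1534 0.0376 z med 0.1066 [0.1032 0.1099]
jar 0 535 circ 0.3856 -0.1804 0.0487 z med 0.0984 [0.0933 0.101 ]
jar 1 832 circ 0.3843 -0.1778 0.0501 z med 0.0979 [0.0943 0.1011]
mill 0 393 circ 0.6229 0.0897 0.0253 z med 0.1256 [0.0863 0.1412]
mill 1 492 circ 0.6212 0.0928 0.025 z med 0.1321 [0.1056 0.1456]
carton 0 822 circ 0.5667 -0.2652 0.0434 z med 0.1353 [0.129  0.1375]
carton 1 892 circ 0.5642 -0.2635 0.0421 z med 0.1344 [0.1304 0.1376]
plane [ 0.0153 -0.0217  0.0569] [ 0.5555888  -0.07473661  0.05672712]
table [-0.0014 -0.0001  0.0014]
plane [ 0.0161 -0.0227  0.0559] [ 0.5555888  -0.07473661  0.05672712]
table [ 0.0007 -0.0012  0.0003]
carton ((564.7601318359375, -263.9861755371094), (71.33485412597656, 54.59800338745117), 74.76045227050781)
```

View pics/t0c.png

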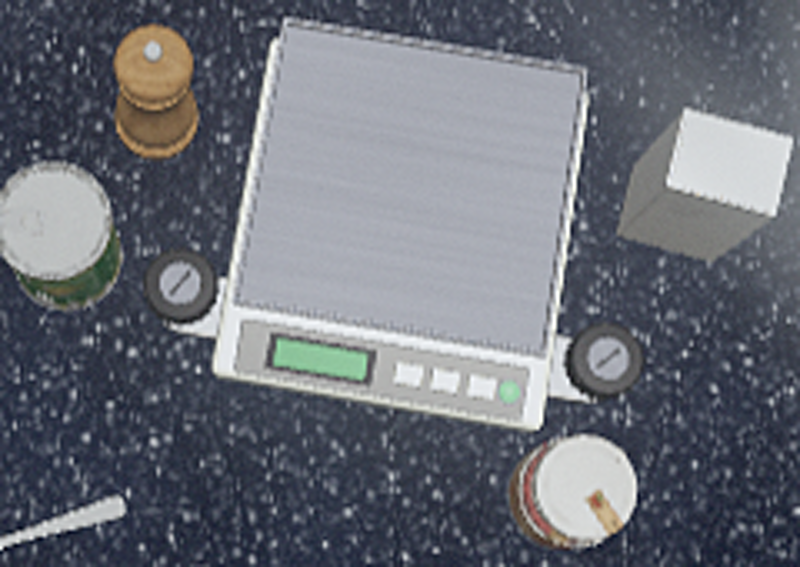

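The tilt (front low by about 0.019 rad, left low by about 0.019) puts the left knob near -2.6 to -2.9 and the right near 0 to 0.7. Next I'll move above the scale and measure closer with the wrist camera.

```bash
cat >> h.py <<'E'
def to(p,yaw=None):
    """tool-frame shift to world point p; tool y axis world angle now (yaw)"""
    o=get_obs(); R=Ro.from_quat(o['ee_rot']).as_matrix()
    print('shift',(R.T@(np.array(p)-o['position'])).round(4),'pos',o['position'].round(4),'yang',round(float(np.arctan2(R[1,1],R[0,1])),4),'q',o['joint_pos'].round(3),'F',o['ft_force'].round(1),'t',o['clock'],'tiltz',R[:,2].round(4))
def wcloud(c):
    z=c['range_z']; v,u=np.indices(z.shape); x=(u-c['cx'])/c['fx']; y=(v-c['cy'])/c['fy']
    r=np.hypot(x,y); k=np.where(r>1e-6,np.tan(np.minimum(r,1.5))/np.maximum(r,1e-6),1)
    p=np.stack([x*k*z,y*k*z,z],-1); T=c['tool_from_camera']; p=p@T[:3,:3].T+T[:3,3]
    P=p@Ro.from_quat(c['q']).as_matrix().T+c['pos']; P[z==0]=np.nan; return P
E
python3 - <<'E'
from h import *
to((0.43,-0.06,0.36)); print(camera('wrist')['tool_from_camera'].round(3))
E
```

```text
shift [ 0.3828 -0.4199 -0.1179] pos [ 0.2158 -0.5862  0.2416] yang -1.218 q [ 1.195  0.333 -0.065  1.461  0.022  1.35  -0.089] F [-0.1 -0.1  0.1] t 0.1 tiltz [-5.0e-04  1.2e-03 -1.0e+00]
[[-0.001 -0.956 -0.294  0.075]
 [ 1.    -0.    -0.001 -0.001]
 [ 0.001 -0.294  0.956 -0.131]
 [ 0.     0.     0.     1.   ]]
```

The rows are not in the units I measure in: shifts go in shares of 0.8 m and turns go in shares of 2 pi rad. I convert before sending: -0.42 m is -0.525, 0.383 m is 0.4788, -0.36 rad is -0.0573.

{"fn": "move_arm", "kwargs": {"plan": [{"delta_pos":[0.0625,-0.0625,-0.125],"turn":[0,0,-0.0286]},{"delta_pos":[0.1125,-0.125,-0.1475],"turn":[0,0,-0.0573]},{"delta_pos":[0.4788,-0.525,-0.1475],"turn":[0,0,-0.2499]},{"delta_pos":[0.4788,-0.525,-0.1475],"turn":[0,0,-0.2499]},{"delta_pos":[0.4788,-0.525,-0.1475],"turn":[0,0,-0.2499]},{"delta_pos":[0.4788,-0.525,-0.1475],"turn":[0,0,-0.2499]},{"delta_pos":[0.4788,-0.525,-0.1475],"turn":[0,0,-0.2499]},{"delta_pos":[0.4788,-0.525,-0.1475],"turn":[0,0,-0.2499]},{"delta_pos":[0.4788,-0.525,-0.1475],"turn":[0,0,-0.2499]},{"delta_pos":[0.4788,-0.525,-0.1475],"turn":[0,0,-0.2499]},{"delta_pos":[0.4788,-0.525,-0.1475],"turn":[0,0,-0.2499]},{"delta_pos":[0.4788,-0.525,-0.1475],"turn":[0,0,-0.2499]}]}}

```text
validation failed for argument at $.pl...
```

```bash
python3 - <<'E'
from h import *
to((0.488,0.072,0.2)); c=snap('wrist','w1'); print(c['fx'],c['cx'],c['cy'])
d=dict(np.load('pics/w1.npz')); P=wcloud(d)
for (u,v) in [(100,100),(256,192),(400,100),(100,300),(400,300),(256,300),(256,100)]: print(u,v,P[v,u].round(3))
E
```

```text
shift [ 0.4828 -0.5236  0.0422] pos [ 0.2159 -0.5862  0.2417] yang -1.218 q [ 1.195  0.333 -0.065  1.461  0.022  1.35  -0.089] F [-0.5 -0.5  0.1] t 0.15 tiltz [-4.e-04  1.e-03 -1.e+00]
297.3186396354542 260.6036055363239 194.6876739029971
100 100 [ 0.11   0.101 -0.784]
256 192 [-0.08  -0.67  -0.909]
400 100 [ 0.394 -0.787 -0.135]
100 300 [ 0.201 -0.525  0.29 ]
400 300 [ 0.244 -0.628  0.294]
256 300 [-0.643 -0.873 -0.909]
256 100 [ 0.291 -0.551  0.001]
```

View pics/w1.png

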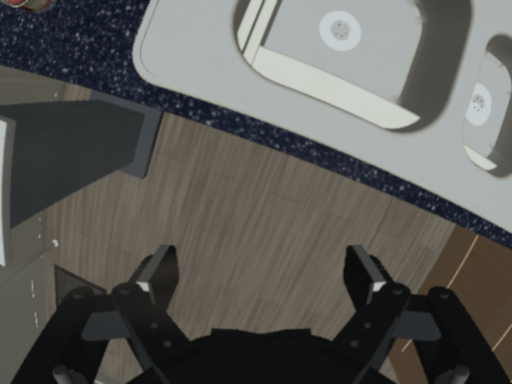

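The picture shows the sink and floor with the open fingers at about (160,280) and (365,280); the move was refused, so the arm is still at its start. I'll resend it with a finger value.

Scaled: -0.42 m is -0.525, 0.383 m is 0.4788, -1.57 rad is -0.2499.

{"fn": "move_arm", "kwargs": {"plan": [{"delta_pos":[0.0625,-0.0625,-0.125],"turn":[0,0,-0.0286],"fingers":0},{"delta_pos":[0.1125,-0.125,-0.1475],"turn":[0,0,-0.0573],"fingers":0},{"delta_pos":[0.4788,-0.525,-0.1475],"turn":[0,0,-0.2499],"fingers":0},{"delta_pos":[0.4788,-0.525,-0.1475],"turn":[0,0,-0.2499],"fingers":0},{"delta_pos":[0.4788,-0.525,-0.1475],"turn":[0,0,-0.2499],"fingers":0},{"delta_pos":[0.4788,-0.525,-0.1475],"turn":[0,0,-0.2499],"fingers":0},{"delta_pos":[0.4788,-0.525,-0.1475],"turn":[0,0,-0.2499],"fingers":0},{"delta_pos":[0.4788,-0.525,-0.1475],"turn":[0,0,-0.2499],"fingers":0},{"delta_pos":[0.4788,-0.525,-0.1475],"turn":[0,0,-0.2499],"fingers":0},{"delta_pos":[0.4788,-0.525,-0.1475],"turn":[0,0,-0.2499],"fingers":0},{"delta_pos":[0.4788,-0.525,-0.1475],"turn":[0,0,-0.2499],"fingers":0},{"delta_pos":[0.4788,-0.525,-0.1475],"turn":[0,0,-0.2499],"fingers":0}], "force": 30}}

```text
clock: 1.7
position: [0.43, -0.0607, 0.3601]
ee_rot: [0.573, 0.82, -0.0, -0.0]
ft_force: [1.1, -0.1, 0.2]
grip_width: 1.003
grasp_force: 0.0
```

```bash
python3 - <<'E'
from h import *
to((0.488,0.072,0.2)); c=snap('wrist','w2')
d=dict(np.load('pics/w2.npz')); P=wcloud(d)
for (u,v) in [(100,100),(256,192),(400,100),(100,300),(400,300),(256,250),(256,100)]: print(u,v,P[v,u].round(3))
E
```

```text
shift [0.1047 0.1002 0.1601] pos [ 0.43   -0.0607  0.3601] yang 0.3514 q [ 0.751 -0.118 -0.639  1.693 -0.07   1.544  0.468] F [ 1.1 -0.1  0.2] t 1.7 tiltz [-4.e-04 -3.e-04 -1.e+00]
100 100 [ 0.124 -0.064 -0.001]
256 192 [ 0.443 -0.116  0.047]
400 100 [0.601 0.104 0.053]
100 300 [ 0.369 -0.075  0.408]
400 300 [ 0.472 -0.032  0.412]
256 250 [ 0.469 -0.186  0.098]
256 100 [ 0.393  0.017 -0.   ]
```

View pics/w2.png

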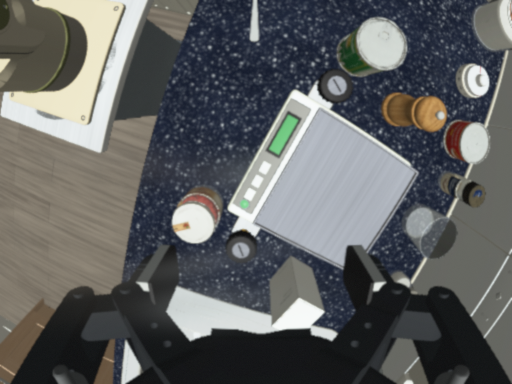

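The wrist view shows the whole scale, with the left knob at (335,86), the right at (241,245), the tin at (375,45), the jar at (197,215), the mill at (415,112) and the carton at (297,290).

```bash
cat > m.py <<'E'
from h import *
from scipy.optimize import least_squares
def fit(q,c):
    for _ in range(3):
        k=np.linalg.lstsq(np.c_[q[:,:2]-c,np.ones(len(q))],q[:,2],rcond=None)[0]
        r=q[:,2]-np.c_[q[:,:2]-c,np.ones(len(q))]@k; q=q[np.abs(r)<2.5*np.median(np.abs(r))+1e-4]
    return k
def meas(P,pan=(.565,-.076),kn=((.488,.072),(.447,-.1945)),yaw=-.153,bystand=True):
    q=P.reshape(-1,3); q=q[np.isfinite(q).all(1)]
    ex=np.array([np.cos(yaw),np.sin(yaw)]);ey=np.array([-ex[1],ex[0]])
    d=q[:,:2]-pan; m=(abs(d@ex)<.08)&(abs(d@ey)<.085)&(abs(q[:,2]-.057)<.012)
    k=fit(q[m],np.array(pan)); t=(abs(q[:,2])<.008)&(np.hypot(*d.T)<.4); kt=fit(q[t],np.array(pan))
    s=k-kt; print('table',kt.round(4),'pan rel table',s.round(4),'slope x,y (scale axes)',(s[:2]@ex).round(4),(s[:2]@ey).round(4),m.sum())
    sx,sy=s[:2]@ex,s[:2]@ey
    f={n:sx*x*1e3+sy*y*1e3 for n,x,y in(('RL',80,85),('RR',80,-85),('FL',-85,135),('FR',-85,-135))}
    b=min(f['RL'],f['RR']); print('heights mm',{a:round(v-b,2) for a,v in f.items()},'pan z - lowest rear:',round(s[2]*1e3-b-sx*14,2))
    for n,c in zip('LR',kn):
        c=np.array(c)
        for _ in range(3):
            w=(np.hypot(*(q[:,:2]-c).T)<.035)&(q[:,2]>.094)&(q[:,2]<.107)
            top=q[w]; (cx,cy),r=cv2.minEnclosingCircle(top[:,:2].astype(np.float32)); c=np.array([cx,cy])
        w=top[np.hypot(*(top[:,:2]-c).T)<.02]; h=w[:,2]-np.c_[w[:,:2]-pan,np.ones(len(w))]@k
        print('knob',n,c.round(4),round(r,4),'mean',top[:,:2].mean(0).round(4),'topz',np.median(w[:,2]).round(4),'above pan plane mm',(np.percentile(h,[20,50,80])*1e3).round(2),'joint est',((44-np.median(h)*1e3)/1.59).round(2))
E
python3 - <<'E'
from m import *
for f in('w2','s0','t0'):
    d=dict(np.load(f'pics/{f}.npz')); P=wcloud(d) if f[0]=='w' else cloud(d); print(f); meas(P)
    q=P.reshape(-1,3)
    for n,x,y,lo,hi,rr in(('tin',.5235,.153,.104,.114,.05),('jar',.37,-.178,.093,.103,.045),('mill',.622,.092,.1,.16,.045)):
        m=(np.hypot(q[:,0]-x,q[:,1]-y)<rr)&(q[:,2]>lo)&(q[:,2]<hi); (cx,cy),r=cv2.minEnclosingCircle(q[m][:,:2].astype(np.float32)); print(n,round(cx,4),round(cy,4),round(r,4))
    m=(q[:,2]>.125)&(q[:,2]<.145)&(np.hypot(q[:,0]-.565,q[:,1]+.264)<.06)
    print('carton',cv2.minAreaRect((q[m][:,:2]*1000).astype(np.float32)))
E
```

```text
w2
table [ 0.0003  0.0001 -0.0009] pan rel table [ 0.0151 -0.0215  0.0565] slope x,y (scale axes) 0.0183 -0.019 9810
heights mm {'RL': np.float64(0.0), 'RR': np.float64(3226.02), 'FL': np.float64(-3960.39), 'FR': np.float64(1163.29)} pan z - lowest rear: 209.09
knob L [0.4869 0.0733] 0.0243 mean [0.4865 0.0728] topz 0.0997 above pan plane mm [47.77 48.5  49.25] joint est -2.83
knob R [ 0.4471 -0.193 ] 0.024 mean [ 0.4461 -0.1913] topz 0.0994 above pan plane mm [42.38 43.11 43.94] joint est 0.56
tin 0.5232 0.1543 0.0384
jar 0.3672 -0.1785 0.0322
mill 0.6212 0.0936 0.0252
carton ((564.5619506835938, -262.6920166015625), (71.72518157958984, 53.222259521484375), 75.23497772216797)
s0
table [ 0.0012 -0.0013  0.0008] pan rel table [ 0.0146 -0.0204  0.0564] slope x,y (scale axes) 0.0175 -0.018 3289
heights mm {'RL': np.float64(0.0), 'RR': np.float64(3053.19), 'FL': np.float64(-3793.33), 'FR': np.float64(1055.85)} pan z - lowest rear: 178.94
knob L [0.4893 0.0721] 0.0245 mean [0.4892 0.0686] topz 0.101 above pan plane mm [47.01 48.26 49.62] joint est -2.68
knob R [ 0.4479 -0.1945] 0.0242 mea
[... 250 characters left out ...]
.61405944824219)
t0
table [ 0.0007 -0.0014 -0.0002] pan rel table [ 0.0147 -0.021   0.0562] slope x,y (scale axes) 0.0177 -0.0185 5444
heights mm {'RL': np.float64(0.0), 'RR': np.float64(3152.06), 'FL': np.float64(-3852.01), 'FR': np.float64(1154.2)} pan z - lowest rear: 213.87
knob L [0.4874 0.0725] 0.0239 mean [0.4861 0.0722] topz 0.1002 above pan plane mm [47.21 48.57 50.22] joint est -2.88
knob R [ 0.4461 -0.1941] 0.0239 mean [ 0.4456 -0.1935] topz 0.1001 above pan plane mm [41.63 43.19 44.84] joint est 0.51
tin 0.5231 0.1534 0.0376
jar 0.366 -0.1798 0.0323
mill 0.6212 0.0928 0.025
carton ((564.7601318359375, -263.9861755371094), (71.33485412597656, 54.59800338745117), 74.76045227050781)
```

Scaled: 0.2 m is 0.25, 0.16 m is 0.2, -1.6 rad is -0.2546.

{"fn": "move_arm", "kwargs": {"plan": [{"delta_pos":[0.0375,0.0375,0.0625],"turn":[0,0,-0.0286],"fingers":0.25},{"delta_pos":[0.075,0.075,0.125],"turn":[0,0,-0.0573],"fingers":0.25},{"delta_pos":[0.1319,0.125,0.2],"turn":[0,0,-0.2546],"fingers":0.25},{"delta_pos":[0.1319,0.125,0.2],"turn":[0,0,-0.2546],"fingers":0.25},{"delta_pos":[0.1319,0.125,0.2],"turn":[0,0,-0.2546],"fingers":0.25},{"delta_pos":[0.1319,0.125,0.2],"turn":[0,0,-0.2546],"fingers":0.25},{"delta_pos":[0.1319,0.125,0.2],"turn":[0,0,-0.2546],"fingers":0.25},{"delta_pos":[0.1319,0.125,0.2],"turn":[0,0,-0.2546],"fingers":0.25},{"delta_pos":[0.1319,0.125,0.2],"turn":[0,0,-0.2546],"fingers":0.25},{"delta_pos":[0.1319,0.125,0.25],"turn":[0,0,-0.2546],"fingers":0.25},{"delta_pos":[0.1319,0.125,0.25],"turn":[0,0,-0.2546],"fingers":0.25}]}}

```text
clock: 3.12
position: [0.4862, 0.0717, 0.1582]
ee_rot: [-0.188, 0.982, 0.0, -0.002]
ft_force: [-1.0, 0.5, 0.5]
grip_width: 0.75
grasp_force: 0.0
```

```bash
python3 - <<'E'
from h import *
to((0.4875,0.0727,0.08)); c=snap('wrist','w3'); P=wcloud(dict(np.load('pics/w3.npz')))
q=P.reshape(-1,3); m=(np.hypot(q[:,0]-.4875,q[:,1]-.0727)<.035)&(q[:,2]>.092)&(q[:,2]<.108); t=q[m]
print(len(t), cv2.minEnclosingCircle(t[:,:2].astype(np.float32)), np.median(t[:,2]), get_obs()['grip_width'])
cv2.imwrite('pics/w3c.png',c['color'][100:,:,::-1])
E
```

```text
shift [-0.002   0.0003  0.0781] pos [0.4862 0.0717 0.1582] yang 1.9499 q [ 0.598  0.214 -0.913  1.871  0.184  1.15   1.57 ] F [-1.   0.5  0.5] t 3.125 tiltz [-4.9e-03 -4.0e-04 -1.0e+00]
3370 ((0.4870765209197998, 0.07348636537790298), 0.024312390014529228) 0.09946639552294506 0.7480696022098
```

View pics/w3c.png

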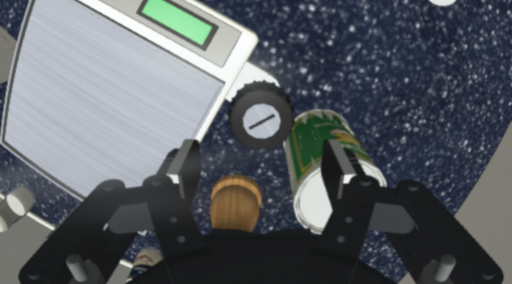

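The left knob sits between the open fingers' approach path at (262,115), with the tin at (325,170) clear of the right finger's line. Next: go down, close, and check the force.

Scaled: 0.08 m is 0.1, 0.0005 m is 0.0006.

{"fn": "move_arm", "kwargs": {"plan": [{"delta_pos":[0,0.0006,0.0375],"turn":[0,0,0],"fingers":0.25},{"delta_pos":[0,0.0006,0.075],"turn":[0,0,0],"fingers":0.25},{"delta_pos":[0,0.0006,0.1],"turn":[0,0,0],"fingers":0.25},{"delta_pos":[0,0.0006,0.1],"turn":[0,0,0],"fingers":0.25},{"delta_pos":[0,0.0006,0.1],"turn":[0,0,0],"fingers":0.4},{"delta_pos":[0,0.0006,0.1],"turn":[0,0,0],"fingers":0.6},{"delta_pos":[0,0.0006,0.1],"turn":[0,0,0],"fingers":0.6}], "force": 25}}

```text
clock: 4.05
position: [0.4888, 0.0734, 0.0817]
ee_rot: [-0.189, 0.982, -0.001, 0.001]
ft_force: [0.8, -3.3, 6.3]
grip_width: 0.53
grasp_force: 25.4
```

```bash
python3 - <<'E'
from h import *
to((0.4872,0.0732,0.08)); print(get_obs()['torque'],get_obs()['grip_width'],get_obs()['grasp_force'])
E
```

```text
shift [0.0016 0.0004 0.0017] pos [0.4888 0.0734 0.0817] yang 1.9513 q [ 0.537  0.328 -0.874  1.944  0.3    1.002  1.477] F [ 0.8 -3.3  6.3] t 4.05 tiltz [ 2.7e-03 -9.0e-04 -1.0e+00]
[-0.64901645 -0.04209765 -0.01088088] 0.5301346005323126 25.372171103954315
```

Scaled: 0.8 rad is 0.1273.

{"fn": "move_arm", "kwargs": {"plan": [{"delta_pos":[0,0,0],"turn":[0,0,0.0159],"fingers":0.6},{"delta_pos":[0,0,0],"turn":[0,0,0.0398],"fingers":0.6},{"delta_pos":[0,0,0],"turn":[0,0,0.0637],"fingers":0.6},{"delta_pos":[0,0,0],"turn":[0,0,0.0875],"fingers":0.6},{"delta_pos":[0,0,0],"turn":[0,0,0.1114],"fingers":0.6},{"delta_pos":[0,0,0],"turn":[0,0,0.1273],"fingers":0.6},{"delta_pos":[0,0,0],"turn":[0,0,0.1273],"fingers":0.6}]}}

```text
clock: 4.92
position: [0.4893, 0.0729, 0.0817]
ee_rot: [0.209, 0.978, -0.0, 0.002]
ft_force: [3.1, -5.4, 2.7]
grip_width: 0.528
grasp_force: 25.4
```

```bash
python3 - <<'E'
from h import *
to((0.4872,0.0732,0.08)); print(get_obs()['torque'],get_obs()['grip_width'],get_obs()['grasp_force'])
from m import *
snap('top','t1'); meas(cloud(dict(np.load('pics/t1.npz'))))
E
```

```text
shift [ 0.002  -0.0005  0.0016] pos [0.4893 0.0729 0.0817] yang 1.1492 q [ 0.423  0.291 -0.739  1.948  0.236  0.985  0.723] F [ 3.1 -5.4  2.7] t 4.925 tiltz [ 0.0037 -0.0012 -1.    ]
[-0.84257781 -0.77568901 -0.11030191] 0.5278602129284534 25.443522334098816
table [ 0.0003 -0.0014 -0.0001] pan rel table [ 0.0088 -0.0151  0.0562] slope x,y (scale axes) 0.011 -0.0135 4625
heights mm {'RL': np.float64(0.0), 'RR': np.float64(2300.16), 'FL': np.float64(-2497.65), 'FR': np.float64(1155.54)} pan z - lowest rear: 323.14m.py:23: RuntimeWarning: Mean of empty slice.
  print('knob',n,c.round(4),round(r,4),'mean',top[:,:2].mean(0).round(4),'topz',np.median(w[:,2]).round(4),'above pan plane mm',(np.percentile(h,[20,50,80])*1e3).round(2),'joint est',((44-np.median(h)*1e3)/1.59).round(2))
  ret = um.true_divide(
  return _methods._mean(a, axis=axis, dtype=dtype,
  ret = ret.dtype.type(ret / rcount)
Traceback (most recent call last):
  File "m.py", line 23, in meas
    print('knob',n,c.round(4),round(r,4),'mean',top[:,:2].mean(0).round(4),'topz',np.median(w[:,2]).round(4),'above pan plane mm',(np.percentile(h,[20,50,80])*1e3).round(2),'joint est',((44-np.median(h)*1e3)/1.59).round(2))
                                                                                                                                   ~~~~~~~~~~~~~^^^^^^^^^^^^^^
IndexError: index -1 is out of bounds for axis 0 with size 0
```

The tilt is following the turn as expected, so I'll continue by 1.6 rad.

Scaled: 1.6 rad is 0.2546.

{"fn": "move_arm", "kwargs": {"plan": [{"delta_pos":[0,0,0],"turn":[0,0,0.0159],"fingers":0.6},{"delta_pos":[0,0,0],"turn":[0,0,0.0398],"fingers":0.6},{"delta_pos":[0,0,0],"turn":[0,0,0.0637],"fingers":0.6},{"delta_pos":[0,0,0],"turn":[0,0,0.0891],"fingers":0.6},{"delta_pos":[0,0,0],"turn":[0,0,0.1146],"fingers":0.6},{"delta_pos":[0,0,0],"turn":[0,0,0.1401],"fingers":0.6},{"delta_pos":[0,0,0],"turn":[0,0,0.1655],"fingers":0.6},{"delta_pos":[0,0,0],"turn":[0,0,0.191],"fingers":0.6},{"delta_pos":[0,0,0],"turn":[0,0,0.2165],"fingers":0.6},{"delta_pos":[0,0,0],"turn":[0,0,0.2387],"fingers":0.6},{"delta_pos":[0,0,0],"turn":[0,0,0.2546],"fingers":0.6},{"delta_pos":[0,0,0],"turn":[0,0,0.2546],"fingers":0.6}]}}

```text
clock: 6.48
position: [0.4894, 0.0715, 0.0817]
ee_rot: [0.847, 0.531, 0.001, 0.002]
ft_force: [3.3, -9.9, 3.2]
grip_width: 0.527
grasp_force: 25.6
```

```bash
sed -i 's/        w=top\[np.hypot/        if len(top)<20: continue\n        w=top[np.hypot/; s/            top=q\[w\]; /            top=q[w]\n            if len(top)<20: break\n            /' m.py; python3 - <<'E'
from m import *
to((0.4872,0.0732,0.08)); print(get_obs()['torque'],get_obs()['grip_width'],get_obs()['grasp_force'])
snap('top','t2'); meas(cloud(dict(np.load('pics/t2.npz'))))
snap('scene','s2'); meas(cloud(dict(np.load('pics/s2.npz'))))
E
```

```text
shift [ 0.0006 -0.0027  0.0016] pos [0.4894 0.0715 0.0817] yang -0.4516 q [ 0.222  0.248 -0.508  1.958  0.149  0.968 -0.809] F [ 3.3 -9.9  3.2] t 6.475 tiltz [ 0.0038 -0.0026 -1.    ]
[-2.28207832 -1.11048779 -0.03404832] 0.5274507000865141 25.64541667699814
table [ 0.0004 -0.0014 -0.0001] pan rel table [-0.0013 -0.0045  0.0561] slope x,y (scale axes) -0.0006 -0.0047 4762
heights mm {'RL': np.float64(0.0), 'RR': np.float64(790.79), 'FL': np.float64(-132.79), 'FR': np.float64(1123.17)} pan z - lowest rear: 499.86
knob R [ 0.4482 -0.1956] 0.0239 mean [ 0.4473 -0.1952] topz 0.1002 above pan plane mm [41.67 43.47 44.77] joint est 0.33
table [ 0.0011 -0.0015  0.0007] pan rel table [-0.0002 -0.0034  0.0563] slope x,y (scale axes) 0.0003 -0.0034 3352
heights mm {'RL': np.float64(0.0), 'RR': np.float64(573.18), 'FL': np.float64(-221.31), 'FR': np.float64(689.03)} pan z - lowest rear: 317.32
knob L [0.4873 0.0708] 0.0346 mean [0.4847 0.0657] topz 0.1011 above pan plane mm [43.73 44.92 45.8 ] joint est -0.58
knob R [ 0.4491 -0.197 ] 0.0243 mean [ 0.4505 -0.1992] topz 0.1007 above pan plane mm [42.25 43.2  44.47] joint est 0.5
```

Scaled: -0.28 m is -0.35, 0.007 m is 0.0088, -0.15 rad is -0.0239.

{"fn": "move_arm", "kwargs": {"plan": [{"delta_pos":[0,0,0],"turn":[0,0,0],"fingers":0.25},{"delta_pos":[0,0,0],"turn":[0,0,0],"fingers":0.25},{"delta_pos":[0,0,-0.0375],"turn":[0,0,0],"fingers":0.25},{"delta_pos":[0,0,-0.1],"turn":[0,0,0],"fingers":0.25},{"delta_pos":[-0.05,0,-0.1625],"turn":[0,0,-0.0239],"fingers":0.25},{"delta_pos":[-0.1813,0.0088,-0.35],"turn":[0,0,-0.1273],"fingers":0.25},{"delta_pos":[-0.1813,0.0088,-0.35],"turn":[0,0,-0.1273],"fingers":0.25},{"delta_pos":[-0.1813,0.0088,-0.35],"turn":[0,0,-0.1273],"fingers":0.25},{"delta_pos":[-0.1813,0.0088,-0.35],"turn":[0,0,-0.1273],"fingers":0.25},{"delta_pos":[-0.1813,0.0088,-0.35],"turn":[0,0,-0.1273],"fingers":0.25},{"delta_pos":[-0.1813,0.0088,-0.35],"turn":[0,0,-0.1273],"fingers":0.25}]}}

```text
clock: 7.95
position: [0.4309, -0.0591, 0.3596]
ee_rot: [0.573, 0.82, -0.0, -0.001]
ft_force: [0.0, 0.1, -0.3]
grip_width: 0.751
grasp_force: 0.0
```

```bash
python3 - <<'E'
from m import *
to((0.448,-0.195,0.08))
for n,f in(('top','t3'),('scene','s3'),('wrist','w4')):
    c=snap(n,f); d=dict(np.load(f'pics/{f}.npz')); print(f); meas((wcloud if n=='wrist' else cloud)(d))
E
```

```text
shift [-0.1337 -0.0303  0.2795] pos [ 0.4309 -0.0591  0.3596] yang 0.351 q [ 0.443 -0.114 -0.37   1.704 -0.041  1.545  0.428] F [ 0.   0.1 -0.3] t 7.95 tiltz [-1.3e-03  2.0e-04 -1.0e+00]
t3
table [ 0.0007 -0.0028  0.0003] pan rel table [0.     0.     0.0557] slope x,y (scale axes) 0.0 0.0 2403
heights mm {'RL': np.float64(4.76), 'RR': np.float64(0.0), 'FL': np.float64(1.1), 'FR': np.float64(-6.46)} pan z - lowest rear: 55.62
knob L [0.4882 0.0715] 0.0239 mean [0.4876 0.0708] topz 0.0999 above pan plane mm [42.54 44.47 45.99] joint est -0.29
s3
table [ 0.0012 -0.0014  0.0008] pan rel table [-0.0007 -0.0041  0.0562] slope x,y (scale axes) -0.0001 -0.0042 3356
heights mm {'RL': np.float64(0.0), 'RR': np.float64(707.99), 'FL': np.float64(-193.92), 'FR': np.float64(930.53)} pan z - lowest rear: 417.17
knob L [0.4906 0.0676] 0.0249 mean [0.4902 0.0662] topz 0.1005 above pan plane mm [42.89 44.39 45.78] joint est -0.25
knob R [ 0.4491 -0.1973] 0.0241 mean [ 0.4504 -0.1993] topz 0.1009 above pan plane mm [41.97 43.2  44.42] joint est 0.5
w4
table [ 0.0004  0.0002 -0.0008] pan rel table [-0.     -0.0045  0.0563] slope x,y (scale axes) 0.0006 -0.0044 9542
heights mm {'RL': np.float64(0.0), 'RR': np.float64(755.86), 'FL': np.float64(-329.46), 'FR': np.float64(871.02)} pan z - lowest rear: 382.29
knob L [0.4884 0.0722] 0.0241 mean [0.4882 0.0713] topz 0.0995 above pan plane mm [43.84 44.72 45.49] joint est -0.45
knob R [ 0.4479 -0.1948] 0.0241 mean [ 0.4476 -0.1928] topz 0.0993 above pan plane mm [42.67 43.38 44.12] joint est 0.39
```

Scaled: 0.2 m is 0.25, -0.133 m is -0.1663, -0.55 rad is -0.0875.

{"fn": "move_arm", "kwargs": {"plan": [{"delta_pos":[-0.075,-0.0163,0.05],"turn":[0,0,-0.0239],"fingers":0.25},{"delta_pos":[-0.1375,-0.0313,0.1],"turn":[0,0,-0.0525],"fingers":0.25},{"delta_pos":[-0.1663,-0.0375,0.1625],"turn":[0,0,-0.0796],"fingers":0.25},{"delta_pos":[-0.1663,-0.0375,0.2125],"turn":[0,0,-0.0875],"fingers":0.25},{"delta_pos":[-0.1663,-0.0375,0.25],"turn":[0,0,-0.0875],"fingers":0.25},{"delta_pos":[-0.1663,-0.0375,0.25],"turn":[0,0,-0.0875],"fingers":0.25},{"delta_pos":[-0.1663,-0.0375,0.25],"turn":[0,0,-0.0875],"fingers":0.25}]}}

```text
clock: 8.98
position: [0.4495, -0.195, 0.1616]
ee_rot: [0.328, 0.945, -0.0, 0.001]
ft_force: [-1.2, -0.8, 0.7]
grip_width: 0.748
grasp_force: 0.0
```

```bash
python3 - <<'E'
from h import *
c=snap('wrist','w5'); P=wcloud(dict(np.load('pics/w5.npz'))); to((0.448,-0.195,0.08)); 
q=P.reshape(-1,3); m=(np.hypot(q[:,0]-.448,q[:,1]+.195)<.035)&(q[:,2]>.092)&(q[:,2]<.108); t=q[m]
print(len(t), cv2.minEnclosingCircle(t[:,:2].astype(np.float32)), np.median(t[:,2]), get_obs()['grip_width'])
E
```

```text
shift [ 0.0016 -0.001   0.0819] pos [ 0.4497 -0.1951  0.1619] yang 0.902 q [ 0.531  0.112 -0.227  1.904  0.028  1.127  1.195] F [-0.1 -0.5 -0.4] t 9.025 tiltz [ 2.1e-03 -9.0e-04 -1.0e+00]
3266 ((0.4477844536304474, -0.19497764110565186), 0.024137908592820168) 0.09914495842131746 0.7480679270414384
```

Scaled: 0.081 m is 0.1013, 0.06 m is 0.075, -0.55 rad is -0.0875.

{"fn": "move_arm", "kwargs": {"plan": [{"delta_pos":[0.0019,-0.0013,0.0375],"turn":[0,0,0],"fingers":0.25},{"delta_pos":[0.0019,-0.0013,0.075],"turn":[0,0,0],"fingers":0.25},{"delta_pos":[0.0019,-0.0013,0.1013],"turn":[0,0,0],"fingers":0.25},{"delta_pos":[0.0019,-0.0013,0.1013],"turn":[0,0,0],"fingers":0.25},{"delta_pos":[0.0019,-0.0013,0.1013],"turn":[0,0,0],"fingers":0.4},{"delta_pos":[0.0019,-0.0013,0.1013],"turn":[0,0,0],"fingers":0.6},{"delta_pos":[0.0019,-0.0013,0.1013],"turn":[0,0,-0.0032],"fingers":0.6},{"delta_pos":[0.0019,-0.0013,0.1013],"turn":[0,0,-0.0239],"fingers":0.6},{"delta_pos":[0.0019,-0.0013,0.1013],"turn":[0,0,-0.0477],"fingers":0.6},{"delta_pos":[0.0019,-0.0013,0.1013],"turn":[0,0,-0.0716],"fingers":0.6},{"delta_pos":[0.0019,-0.0013,0.1013],"turn":[0,0,-0.0875],"fingers":0.6},{"delta_pos":[0.0019,-0.0013,0.1013],"turn":[0,0,-0.0875],"fingers":0.6}]}}

```text
clock: 10.52
position: [0.4478, -0.1957, 0.081]
ee_rot: [0.059, 0.998, -0.001, 0.001]
ft_force: [-2.2, -1.0, 8.4]
grip_width: 0.531
grasp_force: 25.2
```

```bash
python3 - <<'E'
from m import *
to((0.448,-0.195,0.08)); o=get_obs(); print(o['grip_width'],o['grasp_force'])
for n,f in(('top','t4'),('scene','s4')):
    c=snap(n,f); d=dict(np.load(f'pics/{f}.npz')); print(f); meas(cloud(d))
E
```

```text
shift [-0.0001  0.0007  0.001 ] pos [ 0.4478 -0.1957  0.081 ] yang 1.4529 q [ 0.58   0.212 -0.286  1.983  0.074  0.954  1.711] F [-2.2 -1.   8.4] t 10.525 tiltz [ 0.0022 -0.0015 -1.    ]
0.531284833949347 25.217731297016144
t4
table [ 0.0004 -0.0012 -0.0002] pan rel table [-0.0002  0.0002  0.0558] slope x,y (scale axes) -0.0003 0.0002 5420
heights mm {'RL': np.float64(28.14), 'RR': np.float64(0.0), 'FL': np.float64(81.46), 'FR': np.float64(36.77)} pan z - lowest rear: 91.73
knob L [0.4882 0.0703] 0.0241 mean [0.4875 0.0703] topz 0.0998 above pan plane mm [42.64 44.32 46.14] joint est -0.2
knob R [ 0.4367 -0.1825] 0.025 mean [ 0.432  -0.1868] topz 0.0986 above pan plane mm [40.72 42.92 44.61] joint est 0.68
s4
table [ 0.0013 -0.0015  0.0007] pan rel table [ 0.0007 -0.      0.056 ] slope x,y (scale axes) 0.0007 0.0001 3363
heights mm {'RL': np.float64(15.89), 'RR': np.float64(0.0), 'FL': np.float64(-101.78), 'FR': np.float64(-127.02)} pan z - lowest rear: 4.58
knob L [0.4894 0.0682] 0.0237 mean [0.4904 0.0661] topz 0.1011 above pan plane mm [43.32 44.77 46.1 ] joint est -0.49
knob R [ 0.4508 -0.2013] 0.033 mean [ 0.4578 -0.1995] topz 0.1003 above pan plane mm [41.84 43.63 44.99] joint est 0.23
```

Scaled: -0.22 m is -0.275, -0.054 m is -0.0675, 1.71 rad is 0.2722.

{"fn": "move_arm", "kwargs": {"plan": [{"delta_pos":[0,0,0],"turn":[0,0,0],"fingers":0.25},{"delta_pos":[0,0,0],"turn":[0,0,0],"fingers":0.25},{"delta_pos":[0,0,-0.0375],"turn":[0,0,0],"fingers":0.25},{"delta_pos":[0,0,-0.1],"turn":[0,0,0],"fingers":0.25},{"delta_pos":[0,0,-0.175],"turn":[0,0,0.0239],"fingers":0},{"delta_pos":[-0.0375,-0.0163,-0.2375],"turn":[0,0,0.0477],"fingers":0},{"delta_pos":[-0.155,-0.0675,-0.275],"turn":[0,0,0.2722],"fingers":0},{"delta_pos":[-0.155,-0.0675,-0.275],"turn":[0,0,0.2722],"fingers":0},{"delta_pos":[-0.155,-0.0675,-0.275],"turn":[0,0,0.2722],"fingers":0},{"delta_pos":[-0.155,-0.0675,-0.275],"turn":[0,0,0.2722],"fingers":0},{"delta_pos":[-0.155,-0.0675,-0.275],"turn":[0,0,0.2722],"fingers":0},{"delta_pos":[-0.155,-0.0675,-0.275],"turn":[0,0,0.2722],"fingers":0}]}}

```text
clock: 12.12
position: [0.5637, -0.263, 0.2991]
ee_rot: [0.7, 0.714, -0.0, -0.0]
ft_force: [0.4, -0.2, -0.0]
grip_width: 0.999
grasp_force: 0.0
```

Scaled: 0.4 rad is 0.0637.

{"fn": "move_arm", "kwargs": {"plan": [{"delta_pos":[0,0,0],"turn":[0,0,0.0637],"fingers":0},{"delta_pos":[0,0,0],"turn":[0,0,0.0637],"fingers":0},{"delta_pos":[0,0,0],"turn":[0,0,0.0637],"fingers":0},{"delta_pos":[0,0,0],"turn":[0,0,0.0637],"fingers":0}]}}

```text
clock: 12.62
position: [0.5637, -0.263, 0.2992]
ee_rot: [0.825, 0.565, -0.0, -0.0]
ft_force: [-0.8, 0.3, 1.4]
grip_width: 0.999
grasp_force: 0.0
```

```bash
python3 - <<'E'
from m import *
to((0.565,-0.264,0.097)); o=get_obs(); print(o['grip_width'],o['grasp_force'])
for n,f in(('top','t5'),('scene','s5'),('wrist','w6')):
    c=snap(n,f); d=dict(np.load(f'pics/{f}.npz')); print(f); P=(wcloud if n=='wrist' else cloud)(d);meas(P)
    q=P.reshape(-1,3);m=(q[:,2]>.125)&(q[:,2]<.145)&(np.hypot(q[:,0]-.565,q[:,1]+.264)<.06)
    if m.sum()>20: print('carton',m.sum(),cv2.minAreaRect((q[m][:,:2]*1000).astype(np.float32)))
E
```

```text
shift [-0.0004  0.0016  0.2022] pos [ 0.5637 -0.263   0.2992] yang -0.3694 q [ 0.425  0.305 -0.08   1.377  0.024  1.46  -0.023] F [-0.8  0.3  1.4] t 12.625 tiltz [-1.e-04  0.e+00 -1.e+00]
0.9988183702649639 0.0
t5
table [ 0.0004 -0.0003 -0.0003] pan rel table [ 0.0004 -0.0023  0.056 ] slope x,y (scale axes) 0.0007 -0.0022 5406
heights mm {'RL': np.float64(0.0), 'RR': np.float64(381.18), 'FL': np.float64(-235.21), 'FR': np.float64(370.19)} pan z - lowest rear: 186.86
knob L [0.4881 0.0696] 0.0241 mean [0.4877 0.0703] topz 0.0998 above pan plane mm [43.   44.56 46.5 ] joint est -0.35
knob R [ 0.448 -0.196] 0.0245 mean [ 0.4469 -0.1956] topz 0.0999 above pan plane mm [42.57 44.04 45.45] joint est -0.02
carton 869 ((564.850341796875, -264.0061950683594), (70.63314819335938, 54.639259338378906), 76.37698364257812)
s5
table [ 0.0014 -0.0016  0.0007] pan rel table [ 0.0009 -0.001   0.056 ] slope x,y (scale axes) 0.001 -0.0009 3107
heights mm {'RL': np.float64(0.0), 'RR': np.float64(144.74), 'FL': np.float64(-215.08), 'FR': np.float64(14.8)} pan z - lowest rear: 44.69
knob R [ 0.4493 -0.1972] 0.0243 mean [ 0.4503 -0.1992] topz 0.1007 above pan plane mm [42.77 44.02 45.19] joint est -0.01
carton 826 ((566.5106811523438, -264.58203125), (74.04948425292969, 53.50627517700195), 75.46981048583984)
w6
table [-0.0005 -0.0023 -0.001 ] pan rel table [0.0017 0.0005 0.0563] slope x,y (scale axes) 0.0017 0.0007 12081
heights mm {'RL': np.float64(125.41), 'RR': np.float64(0.0), 'FL': np.float64(-110.73), 'FR': np.float64(-309.91)} pan z - lowest rear: -13.44
knob R [ 0.4483 -0.1954] 0.0246 mean [ 0.4501 -0.195 ] topz 0.0994 above pan plane mm [43.43 44.07 44.81] joint est -0.05
carton 3350 ((565.1937255859375, -263.1786804199219), (69.9638671875, 52.776065826416016), 75.3478775024414)
```

View pics/w6.png

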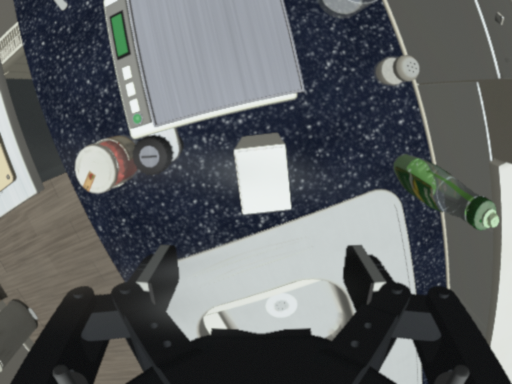

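The carton top is at (263,180) and the right knob at (153,155); nothing has been disturbed. Before I place the carton, two opposed close views over the pan should cancel out the camera's tilt error.

Scaled: 0.175 m is 0.2188, -0.08 m is -0.1, -1.57 rad is -0.2499.

{"fn": "move_arm", "kwargs": {"plan": [{"delta_pos":[0.0625,-0.025,-0.05],"turn":[0,0,-0.0286],"fingers":0},{"delta_pos":[0.2188,-0.0825,-0.1],"turn":[0,0,-0.2499],"fingers":0},{"delta_pos":[0.2188,-0.0825,-0.1],"turn":[0,0,-0.2499],"fingers":0},{"delta_pos":[0.2188,-0.0825,-0.1],"turn":[0,0,-0.2499],"fingers":0},{"delta_pos":[0.2188,-0.0825,-0.1],"turn":[0,0,-0.2499],"fingers":0},{"delta_pos":[0.2188,-0.0825,-0.1],"turn":[0,0,-0.2499],"fingers":0},{"delta_pos":[0.2188,-0.0825,-0.1],"turn":[0,0,-0.2499],"fingers":0},{"delta_pos":[0.2188,-0.0825,-0.1],"turn":[0,0,-0.2499],"fingers":0},{"delta_pos":[0.2188,-0.0825,-0.1],"turn":[0,0,-0.2499],"fingers":0},{"delta_pos":[0.2188,-0.0825,-0.1],"turn":[0,0,-0.2499],"fingers":0},{"delta_pos":[0.2188,-0.0825,-0.1],"turn":[0,0,-0.2499],"fingers":0},{"delta_pos":[0.2188,-0.0825,-0.1],"turn":[0,0,-0.2499],"fingers":0}]}}

```text
clock: 14.28
position: [0.566, -0.0761, 0.3793]
ee_rot: [0.186, 0.983, -0.0, 0.0]
ft_force: [0.9, 0.1, 0.1]
grip_width: 1.0
grasp_force: 0.0
```

```bash
cat > v.py <<'E'
from m import *
import sys
K=((.4882,.071),(.448,-.1955))
def views(tag):
    to((.566,-.077,.38)); Ps=[]
    for i in range(3):
        snap('wrist',f'{tag}{i}'); Ps.append(wcloud(dict(np.load(f'pics/{tag}{i}.npz'))))
    meas(np.mean(Ps,0),pan=(.566,-.077),kn=K)
if __name__=='__main__': views(sys.argv[1])
E
python3 v.py va
```

```text
shift [-0.0003 -0.0008 -0.0007] pos [ 0.566  -0.0761  0.3793] yang 1.1962 q [ 0.333  0.198 -0.335  1.353  0.065  1.601  1.202] F [0.9 0.1 0.1] t 14.275 tiltz [ 0.e+00 -1.e-04 -1.e+00]
table [ 0.0002  0.0002 -0.0009] pan rel table [ 0.0001 -0.0016  0.056 ] slope x,y (scale axes) 0.0003 -0.0016 10764
heights mm {'RL': np.float64(0.0), 'RR': np.float64(266.77), 'FL': np.float64(-129.56), 'FR': np.float64(294.12)} pan z - lowest rear: 164.57
knob L [0.4891 0.0717] 0.0243 mean [0.4888 0.0707] topz 0.0995 above pan plane mm [44.08 44.61 45.22] joint est -0.38
knob R [ 0.4481 -0.1944] 0.0242 mean [ 0.4484 -0.1934] topz 0.0993 above pan plane mm [43.51 44.06 44.61] joint est -0.04
```

Scaled: 1.57 rad is 0.2499.

{"fn": "move_arm", "kwargs": {"plan": [{"delta_pos":[0,0,0],"turn":[0,0,0.2499],"fingers":0},{"delta_pos":[0,0,0],"turn":[0,0,0.2499],"fingers":0},{"delta_pos":[0,0,0],"turn":[0,0,0.2499],"fingers":0},{"delta_pos":[0,0,0],"turn":[0,0,0.2499],"fingers":0},{"delta_pos":[0,0,0],"turn":[0,0,0.2499],"fingers":0},{"delta_pos":[0,0,0],"turn":[0,0,0.2499],"fingers":0},{"delta_pos":[0,0,0],"turn":[0,0,0.2499],"fingers":0},{"delta_pos":[0,0,0],"turn":[0,0,0.2499],"fingers":0},{"delta_pos":[0,0,0],"turn":[0,0,0.2499],"fingers":0},{"delta_pos":[0,0,0],"turn":[0,0,0.2499],"fingers":0}]}}

```text
clock: 15.68
position: [0.566, -0.0761, 0.3793]
ee_rot: [0.826, 0.564, -0.0, 0.0]
ft_force: [0.4, 0.0, -0.0]
grip_width: 0.996
grasp_force: 0.0
```

Scaled: 1.57 rad is 0.2499.

{"fn": "move_arm", "kwargs": {"plan": [{"delta_pos":[0,0,0],"turn":[0,0,0.2499],"fingers":0},{"delta_pos":[0,0,0],"turn":[0,0,0.2499],"fingers":0},{"delta_pos":[0,0,0],"turn":[0,0,0.2499],"fingers":0},{"delta_pos":[0,0,0],"turn":[0,0,0.2499],"fingers":0},{"delta_pos":[0,0,0],"turn":[0,0,0.2499],"fingers":0},{"delta_pos":[0,0,0],"turn":[0,0,0.2499],"fingers":0},{"delta_pos":[0,0,0],"turn":[0,0,0.2499],"fingers":0},{"delta_pos":[0,0,0],"turn":[0,0,0.2499],"fingers":0},{"delta_pos":[0,0,0],"turn":[0,0,0.2499],"fingers":0},{"delta_pos":[0,0,0],"turn":[0,0,0.2499],"fingers":0}]}}

```text
clock: 16.92
position: [0.566, -0.0761, 0.3793]
ee_rot: [0.983, -0.184, 0.0, 0.0]
ft_force: [0.2, 0.3, -0.5]
grip_width: 1.0
grasp_force: 0.0
```

```bash
python3 v.py vb
```

```text
shift [ 0.0003  0.0008 -0.0007] pos [ 0.566  -0.0761  0.3793] yang -1.9409 q [ 0.119  0.181 -0.077  1.365  0.014  1.596 -1.898] F [ 0.2  0.3 -0.5] t 16.925 tiltz [ 0.e+00 -1.e-04 -1.e+00]
table [ 0.0002 -0.     -0.0008] pan rel table [ 0.0019 -0.002   0.056 ] slope x,y (scale axes) 0.0022 -0.0017 10803
heights mm {'RL': np.float64(0.0), 'RR': np.float64(294.32), 'FL': np.float64(-446.98), 'FR': np.float64(20.48)} pan z - lowest rear: 28.34
knob L [0.4893 0.0713] 0.0242 mean [0.4905 0.0701] topz 0.0995 above pan plane mm [44.29 44.8  45.46] joint est -0.5
knob R [ 0.4496 -0.1942] 0.0241 mean [ 0.4505 -0.1943] topz 0.0993 above pan plane mm [43.61 44.18 44.81] joint est -0.11
```

Averaged over both views, the left front is still about 0.3 rad short and the right is fine. I'll regrip the left knob and add about 0.3.

Scaled: 0.219 m is 0.2738, 0.2 m is 0.25, -1.44 rad is -0.2292.

{"fn": "move_arm", "kwargs": {"plan": [{"delta_pos":[-0.0375,-0.0375,0.0375],"turn":[0,0,-0.0286],"fingers":0.25},{"delta_pos":[-0.1563,-0.1375,0.125],"turn":[0,0,-0.2292],"fingers":0.25},{"delta_pos":[-0.1563,-0.1375,0.125],"turn":[0,0,-0.2292],"fingers":0.25},{"delta_pos":[-0.1563,-0.1375,0.1875],"turn":[0,0,-0.2292],"fingers":0.25},{"delta_pos":[-0.1563,-0.1375,0.25],"turn":[0,0,-0.2292],"fingers":0.25},{"delta_pos":[-0.1563,-0.1375,0.2738],"turn":[0,0,-0.2292],"fingers":0.25},{"delta_pos":[-0.1563,-0.1375,0.2738],"turn":[0,0,-0.2292],"fingers":0.25},{"delta_pos":[-0.1563,-0.1375,0.2738],"turn":[0,0,-0.2292],"fingers":0.25},{"delta_pos":[-0.1563,-0.1375,0.2738],"turn":[0,0,-0.2292],"fingers":0.25},{"delta_pos":[-0.1563,-0.1375,0.2738],"turn":[0,0,-0.2292],"fingers":0.25},{"delta_pos":[-0.1563,-0.1375,0.2738],"turn":[0,0,-0.2292],"fingers":0.25}]}}

```text
clock: 18.45
position: [0.4896, 0.0718, 0.1604]
ee_rot: [0.861, 0.508, 0.0, 0.0]
ft_force: [0.2, -0.5, 0.6]
grip_width: 0.752
grasp_force: 0.0
```

```bash
python3 - <<'E'
from h import *
snap('wrist','w7'); P=wcloud(dict(np.load('pics/w7.npz')))
q=P.reshape(-1,3); m=(np.hypot(q[:,0]-.489,q[:,1]-.0712)<.035)&(q[:,2]>.092)&(q[:,2]<.108); t=q[m]
(x,y),r=cv2.minEnclosingCircle(t[:,:2].astype(np.float32)); print(x,y,r); to((x,y,.08))
E
```

```text
0.48883530497550964 0.07174007594585419 0.024275042116642
shift [-0.0004 -0.0006  0.0804] pos [0.4896 0.0718 0.1604] yang -0.504 q [ 0.033  0.129 -0.289  1.89   0.041  1.128 -0.775] F [-0.5 -0.7  0.5] t 18.5 tiltz [ 2.e-04 -1.e-04 -1.e+00]
```

Scaled: 0.08 m is 0.1, 0.06 m is 0.075, 0.3 rad is 0.0477.

{"fn": "move_arm", "kwargs": {"plan": [{"delta_pos":[0,-0.0006,0.0375],"turn":[0,0,0],"fingers":0.25},{"delta_pos":[0,-0.0006,0.075],"turn":[0,0,0],"fingers":0.25},{"delta_pos":[0,-0.0006,0.1],"turn":[0,0,0],"fingers":0.25},{"delta_pos":[0,-0.0006,0.1],"turn":[0,0,0],"fingers":0.25},{"delta_pos":[0,-0.0006,0.1],"turn":[0,0,0],"fingers":0.4},{"delta_pos":[0,-0.0006,0.1],"turn":[0,0,0],"fingers":0.6},{"delta_pos":[0,-0.0006,0.1],"turn":[0,0,0.0032],"fingers":0.6},{"delta_pos":[0,-0.0006,0.1],"turn":[0,0,0.0239],"fingers":0.6},{"delta_pos":[0,-0.0006,0.1],"turn":[0,0,0.0477],"fingers":0.6},{"delta_pos":[0,-0.0006,0.1],"turn":[0,0,0.0477],"fingers":0.6},{"delta_pos":[0,-0.0006,0.1],"turn":[0,0,0.0477],"fingers":0.25},{"delta_pos":[0,-0.0006,0.1],"turn":[0,0,0.0477],"fingers":0.25}]}}

```text
clock: 20.0
position: [0.4889, 0.0721, 0.0802]
ee_rot: [0.927, 0.375, -0.0, -0.0]
ft_force: [0.2, 0.7, -0.8]
grip_width: 0.752
grasp_force: 0.0
```

```bash
python3 - <<'E'
from h import *
to((.566,-.077,.38))
E
```

```text
shift [-0.0483  0.1607 -0.2998] pos [0.4889 0.0721 0.0802] yang -0.8022 q [-0.009  0.223 -0.252  1.969  0.068  0.958 -1.096] F [ 0.2  0.7 -0.8] t 20.0 tiltz [-3.e-04 -1.e-04 -1.e+00]
```

Scaled: -0.3 m is -0.375, 0.161 m is 0.2013, 1.14 rad is 0.1814.

{"fn": "move_arm", "kwargs": {"plan": [{"delta_pos":[0,0,-0.05],"turn":[0,0,0],"fingers":0.25},{"delta_pos":[0,0,-0.125],"turn":[0,0,0],"fingers":0.25},{"delta_pos":[-0.06,0.2013,-0.375],"turn":[0,0,0.1814],"fingers":0},{"delta_pos":[-0.06,0.2013,-0.375],"turn":[0,0,0.1814],"fingers":0},{"delta_pos":[-0.06,0.2013,-0.375],"turn":[0,0,0.1814],"fingers":0},{"delta_pos":[-0.06,0.2013,-0.375],"turn":[0,0,0.1814],"fingers":0},{"delta_pos":[-0.06,0.2013,-0.375],"turn":[0,0,0.1814],"fingers":0},{"delta_pos":[-0.06,0.2013,-0.375],"turn":[0,0,0.1814],"fingers":0},{"delta_pos":[-0.06,0.2013,-0.375],"turn":[0,0,0.1814],"fingers":0},{"delta_pos":[-0.06,0.2013,-0.375],"turn":[0,0,0.1814],"fingers":0},{"delta_pos":[-0.06,0.2013,-0.375],"turn":[0,0,0.1814],"fingers":0}]}}

```text
clock: 21.38
position: [0.5663, -0.077, 0.3802]
ee_rot: [0.983, -0.184, -0.0, 0.0]
ft_force: [-0.2, 0.0, 0.5]
grip_width: 1.001
grasp_force: 0.0
```

```bash
python3 v.py vc
```

```text
shift [-0.0003  0.0001  0.0002] pos [ 0.5663 -0.077   0.3802] yang -1.9401 q [ 0.093  0.181 -0.045  1.364  0.008  1.598 -1.891] F [-0.2  0.   0.5] t 21.375 tiltz [-3.e-04  0.e+00 -1.e+00]
table [ 0.0002  0.     -0.0008] pan rel table [ 0.0001 -0.0001  0.056 ] slope x,y (scale axes) 0.0001 -0.0 10751
heights mm {'RL': np.float64(0.0), 'RR': np.float64(7.53), 'FL': np.float64(-18.29), 'FR': np.float64(-6.33)} pan z - lowest rear: 51.93
knob L [0.4895 0.0707] 0.0242 mean [0.4907 0.0699] topz 0.0995 above pan plane mm [43.77 44.31 44.96] joint est -0.2
knob R [ 0.4491 -0.1949] 0.0241 mean [ 0.4507 -0.1943] topz 0.0994 above pan plane mm [43.67 44.24 44.89] joint est -0.15
```

Scaled: -1.57 rad is -0.2499.

{"fn": "move_arm", "kwargs": {"plan": [{"delta_pos":[0,0,0],"turn":[0,0,-0.2499],"fingers":0},{"delta_pos":[0,0,0],"turn":[0,0,-0.2499],"fingers":0},{"delta_pos":[0,0,0],"turn":[0,0,-0.2499],"fingers":0},{"delta_pos":[0,0,0],"turn":[0,0,-0.2499],"fingers":0},{"delta_pos":[0,0,0],"turn":[0,0,-0.2499],"fingers":0},{"delta_pos":[0,0,0],"turn":[0,0,-0.2499],"fingers":0},{"delta_pos":[0,0,0],"turn":[0,0,-0.2499],"fingers":0},{"delta_pos":[0,0,0],"turn":[0,0,-0.2499],"fingers":0},{"delta_pos":[0,0,0],"turn":[0,0,-0.2499],"fingers":0}]}}

```text
clock: 22.65
position: [0.5664, -0.0772, 0.3803]
ee_rot: [0.825, 0.566, -0.0, 0.0]
ft_force: [0.4, -0.4, -0.3]
grip_width: 0.998
grasp_force: 0.0
```

Scaled: -1.57 rad is -0.2499.

{"fn": "move_arm", "kwargs": {"plan": [{"delta_pos":[0,0,0],"turn":[0,0,-0.2499],"fingers":0},{"delta_pos":[0,0,0],"turn":[0,0,-0.2499],"fingers":0},{"delta_pos":[0,0,0],"turn":[0,0,-0.2499],"fingers":0},{"delta_pos":[0,0,0],"turn":[0,0,-0.2499],"fingers":0},{"delta_pos":[0,0,0],"turn":[0,0,-0.2499],"fingers":0},{"delta_pos":[0,0,0],"turn":[0,0,-0.2499],"fingers":0},{"delta_pos":[0,0,0],"turn":[0,0,-0.2499],"fingers":0},{"delta_pos":[0,0,0],"turn":[0,0,-0.2499],"fingers":0},{"delta_pos":[0,0,0],"turn":[0,0,-0.2499],"fingers":0},{"delta_pos":[0,0,0],"turn":[0,0,-0.2499],"fingers":0}]}}

```text
clock: 23.9
position: [0.5664, -0.0772, 0.3803]
ee_rot: [0.186, 0.983, -0.0, 0.0]
ft_force: [0.4, -0.8, -0.3]
grip_width: 0.998
grasp_force: 0.0
```

```bash
python3 v.py vd; python3 - <<'E'
from h import *
to((.565,-.2635,.25))
E
```

```text
shift [0.0004 0.     0.0003] pos [ 0.5664 -0.0772  0.3803] yang 1.1969 q [ 0.306  0.196 -0.3    1.351  0.058  1.603  1.21 ] F [ 0.4 -0.8 -0.3] t 23.9 tiltz [ 1.e-04 -0.e+00 -1.e+00]
table [ 0.0003  0.0001 -0.0008] pan rel table [-0.0018  0.0002  0.056 ] slope x,y (scale axes) -0.0018 -0.0001 10731
heights mm {'RL': np.float64(0.0), 'RR': np.float64(13.9), 'FL': np.float64(295.12), 'FR': np.float64(317.2)} pan z - lowest rear: 208.03
knob L [0.4889 0.0713] 0.0241 mean [0.4891 0.0702] topz 0.0995 above pan plane mm [43.62 44.18 44.72] joint est -0.11
knob R [ 0.4487 -0.1948] 0.0242 mean [ 0.4486 -0.1938] topz 0.0992 above pan plane mm [43.44 43.96 44.55] joint est 0.03
shift [-0.067  -0.1739  0.1303] pos [ 0.5664 -0.0771  0.3803] yang 1.1957 q [ 0.305  0.196 -0.3    1.351  0.058  1.603  1.208] F [ 0.4 -0.3  0.1] t 24.05 tiltz [ 0.e+00 -1.e-04 -1.e+00]
```

The scale is level and firm to within measurement (mean slopes below 0.001, both knobs near 0). Next is the carton.

Scaled: -0.174 m is -0.2175, -0.067 m is -0.0838, 1.45 rad is 0.2308.

{"fn": "move_arm", "kwargs": {"plan": [{"delta_pos":[-0.025,-0.0625,0],"turn":[0,0,0.0286],"fingers":0},{"delta_pos":[-0.0838,-0.2175,0.125],"turn":[0,0,0.2308],"fingers":0},{"delta_pos":[-0.0838,-0.2175,0.125],"turn":[0,0,0.2308],"fingers":0},{"delta_pos":[-0.0838,-0.2175,0.1625],"turn":[0,0,0.2308],"fingers":0},{"delta_pos":[-0.0838,-0.2175,0.1625],"turn":[0,0,0.2308],"fingers":0},{"delta_pos":[-0.0838,-0.2175,0.1625],"turn":[0,0,0.2308],"fingers":0},{"delta_pos":[-0.0838,-0.2175,0.1625],"turn":[0,0,0.2308],"fingers":0},{"delta_pos":[-0.0838,-0.2175,0.1625],"turn":[0,0,0.2308],"fingers":0},{"delta_pos":[-0.0838,-0.2175,0.1625],"turn":[0,0,0.2308],"fingers":0},{"delta_pos":[-0.0838,-0.2175,0.1625],"turn":[0,0,0.2308],"fingers":0},{"delta_pos":[-0.0838,-0.2175,0.1625],"turn":[0,0,0.2308],"fingers":0}]}}

```text
clock: 25.42
position: [0.5653, -0.2636, 0.2503]
ee_rot: [0.79, 0.613, 0.0, 0.0]
ft_force: [0.7, 0.2, 0.1]
grip_width: 1.001
grasp_force: 0.0
```

```bash
python3 - <<'E'
from h import *
snap('wrist','w8'); P=wcloud(dict(np.load('pics/w8.npz')))
q=P.reshape(-1,3);m=(q[:,2]>.129)&(q[:,2]<.142)&(np.hypot(q[:,0]-.565,q[:,1]+.264)<.06)
r=cv2.minAreaRect((q[m][:,:2]*1000).astype(np.float32)); print(r,np.median(q[m][:,2])); to((r[0][0]/1e3,r[0][1]/1e3,.097))
E
```

```text
((565.3212890625, -262.7149353027344), (70.41071319580078, 52.87591552734375), 75.3281021118164) 0.13398275013187638
shift [ 0.0009 -0.0002  0.1534] pos [ 0.5653 -0.2636  0.2504] yang -0.2517 q [ 0.381  0.324 -0.022  1.454  0.007  1.363  0.106] F [ 0.4 -0.1  0.6] t 25.475 tiltz [ 1.e-04 -0.e+00 -1.e+00]
```

{"fn": "move_arm", "kwargs": {"plan": [{"delta_pos":[0.0013,0,0.0625],"turn":[0,0,0],"fingers":0},{"delta_pos":[0.0013,0,0.125],"turn":[0,0,0],"fingers":0},{"delta_pos":[0.0013,0,0.1913],"turn":[0,0,0],"fingers":0},{"delta_pos":[0.0013,0,0.1913],"turn":[0,0,0],"fingers":0},{"delta_pos":[0.0013,0,0.1913],"turn":[0,0,0],"fingers":0.3},{"delta_pos":[0.0013,0,0.1913],"turn":[0,0,0],"fingers":0.6},{"delta_pos":[0.0013,0,0.1913],"turn":[0,0,0],"fingers":0.6},{"delta_pos":[0.0013,0,0.1913],"turn":[0,0,0],"fingers":0.6},{"delta_pos":[0.0013,0,0.15],"turn":[0,0,0],"fingers":0.6},{"delta_pos":[0.0013,0,0.0875],"turn":[0,0,0],"fingers":0.6},{"delta_pos":[0.0013,0,0.05],"turn":[0,0,0],"fingers":0.6},{"delta_pos":[0.0013,0,0.05],"turn":[0,0,0],"fingers":0.6}], "force": 25}}

```text
clock: 26.98
position: [0.567, -0.2633, 0.2145]
ee_rot: [0.791, 0.612, 0.002, 0.003]
ft_force: [-0.3, 0.2, -2.0]
grip_width: 0.605
grasp_force: 29.3
```

```bash
python3 - <<'E'
from h import *
# pan centre from the knobs (mean of close views)
L=np.array([.4891,.0713]);R=np.array([.4488,-.1948]); y=(L-R)/np.linalg.norm(L-R); x=np.array([y[1],-y[0]]); pc=(L+R)/2+.099*x
print('pan',pc,'yaw',np.arctan2(x[1],x[0])); to((*pc,.21)); o=get_obs(); print(o['grip_width'],o['grasp_force'])
c=snap('scene','s8'); cv2.imwrite('pics/s8c.png',cv2.resize(c['color'][100:340,120:400,::-1],None,fx=2,fy=2))
E
```

```text
pan [ 0.56683383 -0.07657419] yaw -0.15030463368920385
shift [ 0.1807 -0.0469  0.004 ] pos [ 0.567  -0.2633  0.2145] yang -0.2531 q [ 0.381  0.342 -0.024  1.506  0.009  1.287  0.102] F [-0.3  0.2 -2. ] t 26.975 tiltz [ 0.0062 -0.0025 -1.    ]
0.6049168630781321 29.330999851226807
```

View pics/s8c.png

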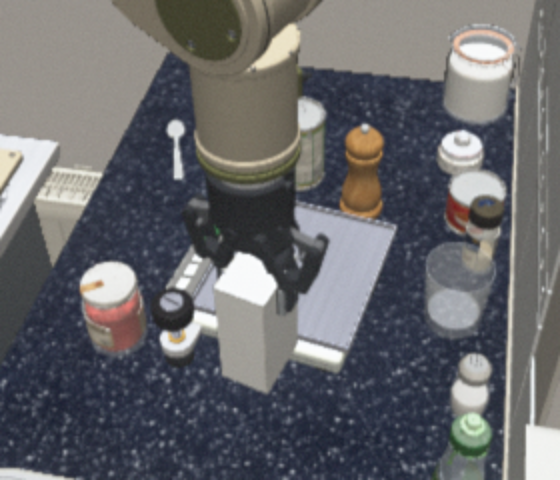

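The carton hangs upright in the jaws at (255,320), with nothing else moved. Next, carry it over the pan and lower it.

Scaled: 0.1805 m is 0.2256, -0.0455 m is -0.0569, -0.1 rad is -0.0159.

{"fn": "move_arm", "kwargs": {"plan": [{"delta_pos":[0.0375,-0.01,-0.0063],"turn":[0,0,-0.0032],"fingers":0.6},{"delta_pos":[0.0938,-0.0238,-0.0063],"turn":[0,0,-0.0064],"fingers":0.6},{"delta_pos":[0.15,-0.0375,-0.0063],"turn":[0,0,-0.0111],"fingers":0.6},{"delta_pos":[0.2,-0.05,-0.0063],"turn":[0,0,-0.0159],"fingers":0.6},{"delta_pos":[0.2256,-0.0569,-0.0063],"turn":[0,0,-0.0159],"fingers":0.6},{"delta_pos":[0.2256,-0.0569,0],"turn":[0,0,-0.0159],"fingers":0.6},{"delta_pos":[0.2256,-0.0569,0.0188],"turn":[0,0,-0.0159],"fingers":0.6},{"delta_pos":[0.2256,-0.0569,0.0375],"turn":[0,0,-0.0159],"fingers":0.6},{"delta_pos":[0.2256,-0.0569,0.0525],"turn":[0,0,-0.0159],"fingers":0.6},{"delta_pos":[0.2256,-0.0569,0.06],"turn":[0,0,-0.0159],"fingers":0.6},{"delta_pos":[0.2256,-0.0569,0.06],"turn":[0,0,-0.0159],"fingers":0.6}]}}

```text
clock: 28.4
position: [0.5665, -0.0766, 0.1619]
ee_rot: [0.759, 0.651, -0.0, -0.0]
ft_force: [-0.5, 0.8, -1.2]
grip_width: 0.608
grasp_force: 29.3
```

```bash
python3 - <<'E'
from h import *
to((.5668,-.0766,.155)); c=snap('scene','s9'); o=get_obs(); print(o['grip_width'],o['grasp_force'])
P=cloud(c); q=P.reshape(-1,3)
m=(np.hypot(q[:,0]-.555,q[:,1]+.11)<.05)&(q[:,2]>.055)&(q[:,2]<.2); 
# lowest points on the carton's camera-facing (-y) face
f=q[(abs(q[:,0]-.567)<.02)&(q[:,1]<-.095)&(q[:,1]>-.13)&(q[:,2]>.05)&(q[:,2]<.2)]
for z in np.arange(.054,.09,.004): 
    g=f[abs(f[:,2]-z)<.002]; print(round(z,3),len(g),np.percentile(g[:,1],[10,50,90]).round(4) if len(g) else '')
E
```

```text
shift [0.0001 0.0003 0.0069] pos [ 0.5665 -0.0766  0.1619] yang -0.1532 q [ 0.177  0.279 -0.144  1.703  0.043  1.163 -0.132] F [-0.5  0.8 -1.2] t 28.4 tiltz [-6.e-04  0.e+00 -1.e+00]
0.6050824346360383 29.253129065036774
0.054 47 [-0.1277 -0.1171 -0.1075]
0.058 75 [-0.1271 -0.1192 -0.1107]
0.062 8 [-0.1185 -0.1122 -0.11  ]
0.066 17 [-0.1161 -0.1123 -0.1099]
0.07 20 [-0.1156 -0.1132 -0.1106]
0.074 16 [-0.1154 -0.1127 -0.1109]
0.078 18 [-0.1156 -0.1129 -0.1102]
0.082 21 [-0.1155 -0.1133 -0.1107]
0.086 21 [-0.1159 -0.1128 -0.1106]
```

Scaled: 0.0075 m is 0.0094, 0.0065 m is 0.0081.

{"fn": "move_arm", "kwargs": {"plan": [{"delta_pos":[0,0,0.005],"turn":[0,0,0],"fingers":0.6},{"delta_pos":[0,0,0.0081],"turn":[0,0,0],"fingers":0.6},{"delta_pos":[0,0,0.0094],"turn":[0,0,0],"fingers":0.6},{"delta_pos":[0,0,0.0094],"turn":[0,0,0],"fingers":0.6}]}}

```text
clock: 28.95
position: [0.5667, -0.0764, 0.1562]
ee_rot: [0.759, 0.651, 0.0, 0.0]
ft_force: [-5.8, 1.1, 10.4]
grip_width: 0.604
grasp_force: 30.4
```

Contact (10 N). I'll ease up slightly and release.

Scaled: -0.2 m is -0.25, -0.17 m is -0.2125.

{"fn": "move_arm", "kwargs": {"plan": [{"delta_pos":[0,0,-0.0016],"turn":[0,0,0],"fingers":0.6},{"delta_pos":[0,0,-0.0016],"turn":[0,0,0],"fingers":0.6},{"delta_pos":[0,0,-0.0016],"turn":[0,0,0],"fingers":0.3},{"delta_pos":[0,0,-0.0016],"turn":[0,0,0],"fingers":0.1},{"delta_pos":[0,0,-0.0016],"turn":[0,0,0],"fingers":0.05},{"delta_pos":[0,0,-0.0375],"turn":[0,0,0],"fingers":0.05},{"delta_pos":[0,0,-0.0875],"turn":[0,0,0],"fingers":0.05},{"delta_pos":[0,0,-0.15],"turn":[0,0,0],"fingers":0.05},{"delta_pos":[-0.0625,0,-0.2125],"turn":[0,0,0],"fingers":0.05},{"delta_pos":[-0.25,0,-0.2125],"turn":[0,0,0],"fingers":0.05},{"delta_pos":[-0.25,0,-0.2125],"turn":[0,0,0],"fingers":0.05},{"delta_pos":[-0.25,0,-0.2125],"turn":[0,0,0],"fingers":0.05}]}}

```text
clock: 30.45
position: [0.5346, -0.2783, 0.3249]
ee_rot: [0.761, 0.649, -0.001, 0.0]
ft_force: [0.7, 0.6, 0.6]
grip_width: 0.948
grasp_force: 0.0
```

```bash
python3 - <<'E'
from m import *
to((.5668,-.0766,.3))
for n,f in(('top','t10'),('scene','s10')):
    c=snap(n,f); P=cloud(c); meas(P,pan=(.566,-.077),kn=((.4891,.0713),(.4488,-.1948))); q=P.reshape(-1,3)
    m=(q[:,2]>.18)&(q[:,2]<.2)&(np.hypot(q[:,0]-.567,q[:,1]+.077)<.07)
    if m.sum()>20: print('carton',cv2.minAreaRect((q[m][:,:2]*1000).astype(np.float32)),np.median(q[m][:,2]))
a=cv2.imread('pics/t10.png')[80:300,150:420];b=cv2.imread('pics/s10.png')[120:340,130:400]
cv2.imwrite('pics/v10.png',cv2.resize(np.hstack([a,b]),None,fx=1.45,fy=1.45))
E
```

```text
shift [2.043e-01 1.000e-04 2.460e-02] pos [ 0.5346 -0.2783  0.3249] yang -0.1575 q [ 0.404  0.253 -0.     1.391  0.002  1.498  0.246] F [0.7 0.6 0.6] t 30.45 tiltz [-3.0e-04 -1.4e-03 -1.0e+00]
table [ 0.0004 -0.0007 -0.0003] pan rel table [-0.0025 -0.0004  0.0559] slope x,y (scale axes) -0.0024 -0.0008 3893
heights mm {'RL': np.float64(0.0), 'RR': np.float64(128.24), 'FL': np.float64(361.42), 'FR': np.float64(565.09)} pan z - lowest rear: 313.54
knob L [0.4885 0.0705] 0.024 mean [0.4876 0.0703] topz 0.1 above pan plane mm [42.61 44.44 45.84] joint est -0.28
knob R [ 0.4477 -0.1963] 0.0241 mean [ 0.4471 -0.1957] topz 0.0998 above pan plane mm [42.33 43.79 45.23] joint est 0.13
carton ((564.3880004882812, -77.35590362548828), (69.96859741210938, 53.6544189453125), 81.02411651611328) 0.19052200145171955
table [ 0.0013 -0.0016  0.0007] pan rel table [-0.0012  0.0006  0.056 ] slope x,y (scale axes) -0.0013 0.0004 2356
heights mm {'RL': np.float64(62.28), 'RR': np.float64(0.0), 'FL': np.float64(291.33), 'FR': np.float64(192.42)} pan z - lowest rear: 189.35
knob R [ 0.4499 -0.1974] 0.0242 mean [ 0.4509 -0.1998] topz 0.1007 above pan plane mm [42.6  43.85 45.02] joint est 0.09
carton ((572.4954833984375, -78.38005065917969), (74.89170837402344, 44.08098602294922), 84.22836303710938) 0.19117120642890495
```

View pics/v10.png

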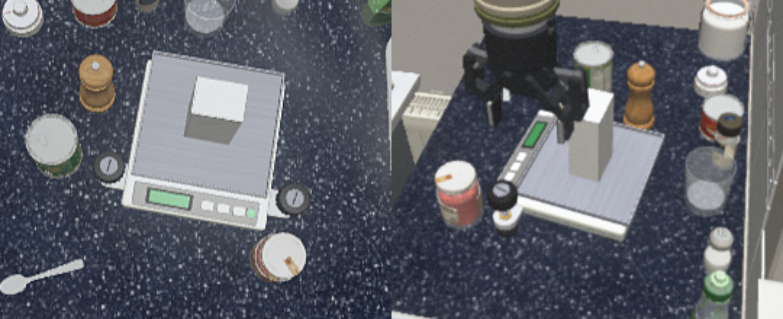

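The carton stands upright mid-pan (top view, about (220,100)), with the jar, tin and mill where they were. The scale is level and the arm is clear.

```bash
python3 -c "
from workcell import hand_in; print(hand_in())"
```

```text
the job is handed in; nothing more can be done
None
```

I handed the job in at about 30 s on the robot's clock: by camera the scale is level on all four feet (tilt about 0.002 rad or less, near the measuring limit), though I did no rocking test. The tea carton stands upright within about 3 mm of the pan's centre, the scale shifted about 2 mm while the knobs were turned, and the jar, tin and mill were not touched.

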